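Raise the reference probe of a dry-block calibrator and hold it for a reading

TASK

Slide the calibrator's blue keyhole lock by its upright tab until the tab's white line meets the green centre mark, which frees the probe's collar, and let go of the tab. Then take the probe by its black knob and draw it gently straight up about 40 mm out of its bore, so that the whole orange band stands above the blue lock plate while the blue band stays out of sight below the plate's top, never pulling so far that the whole blue band comes out. Finish while still holding the probe steady at that height, with the lock at its mark; leave the glassware and other things on the bench alone.

Things in the scene. Friction and masses are not known exactly. Their poses are not given: they have to be found in the camera images.
- block: The calibrator, fixed: a white box with a flat aluminium top, 120 mm (x) by 240 mm (y) by 100 mm high; origin under its centre, z up, y along the lock's track in its opening direction. Two dark guide rails run along y on its top, 28.5 to 35.5 mm either side of the middle, 15 mm high. Green mark lines cross the rails and the top beside them.
- bore (a point): Mouth of the bore, on its axis, level with the block's top (100 mm above the bench), 30 mm towards -y from the middle of the top. Axes: z up along the bore, y along the lock's track in its opening direction, x across the track. The bore is 15.5 mm wide and 92 mm deep.
- lock: The blue lock slide: a keyhole plate 56 mm wide (x), 172 mm long, between the rails, its underside 8 mm and its top 12 mm above the block's top, with an upright tab near its +y end. Same axes as the bore; it slides along y only. Its origin lies at x = 0, y = s, z = 0.008 m in the bore frame: s, its travel, runs from 0 to 0.060 and starts between 0 and 0.015 (locked).
- lock_mark (a point): Fixed point in the middle of the track, 42 mm above the block's top, level with the green mark: the tab's grip point belongs here (travel s = 0.040 m). There the keyhole's wide window (34 by 40 mm) is centred on the probe; within 6 mm of it the collar passes. Short of it or beyond it the narrow slot (16 mm) keeps the collar down. The lock slides with about 2 N of friction and stays where left.
- lock_grip (a point): Grip point in the middle of the lock's upright blue tab, 42 mm above the block's top, 15 mm below the tab's top; moves with the lock. The tab is 16 mm (x) by 22 mm (y), stands on the plate, and has a white line round its middle. At travel s it lies at x = 0, y = 0.068 + s, z = 0.042 m in the bore frame.
- knob (a point): Centre of the probe's black round knob, 26 mm in diameter, 34 mm high, an orange disc on top; z up the probe's axis. Seated, it is 47 mm above the bore's mouth. The probe is loose, 0.14 to 0.28 kg. Under the knob come a 10 mm stem, then a steel collar 24 mm wide and 6 mm thick that rests on the block's top under the lock plate, then the rod in the bore. If let go, it drops back.
- probe: The same probe; origin at its collar's underside, on its axis, 47 mm below the knob's centre. The steel rod below is 14 mm thick and 85 mm long; on it an orange band lies 8 to 22 mm and a blue band 34 to 46 mm below the collar's underside. Raised 34 mm, the orange band is wholly above the lock plate's top; from 46 mm the blue band begins to show; at 58 mm it is wholly out.
- beaker: Glass beaker, 68 mm wide, 85 mm high, stands near the calibrator, on its +x side; origin under its centre.
- reagent: Amber bottle, 48 mm wide, 95 mm high, stands near the calibrator, on its +x side; origin under its centre.
- dish: Clear culture dish, 90 mm wide, 18 mm high, lies near the calibrator, on its -x side; origin under its centre.
- dewar: Steel vacuum flask with a yellow band, 110 mm wide, 178 mm high, on the left of the bench; origin under its centre.
- jar: Clear jar with a white lid, 60 mm wide, 70 mm high, on the right of the bench; origin under its centre.
- tipbox: Green divided box, 90 by 120 mm, 50 mm high, on the right of the bench; origin under its centre.
- bowl: Steel bowl, 100 mm wide, 45 mm high, on the left of the bench; origin under its centre.
Things that resemble listed ones, but are neither listed nor needed, are in the scene too. Leave any pink or yellow look-alike of the probe alone.

How it is judged:
By the outcome, as a careful person would: the job done as asked, in the order asked, and still so for the second after the job is handed in, while the arm keeps its last pose, push and grip.
It also fails if it takes over 40 s, if anything falls off the work surface, if the arm or the gripper's body presses on something with over 40 N, if the wrist force passes 120 N, or if a joint passes its speed limit or range.

ROBOT

A 7-joint arm with a two-finger parallel gripper is mounted at the origin on the work surface. World frame = base frame: x ahead of the robot, y to its left, z up, the work surface at z = 0. Lengths are in mm, angles in rad, forces in N, time in s.
With the tool pointing down it reaches from about 425 to 875 mm from the base axis. Payload 8.4 kg.
Tool frame: the origin (TCP) lies at the very end of the fingers, on their centre line; the grasp point (between the pads) lies 19 mm behind it; z points along the fingers, y is the line along which they close (so a half turn about z gives the same grasp; the last joint's range is limited). The gripper opens to 87 mm and grips with 3 to 60 N. Pads are 19 mm wide; open, the fingers measure 117 mm over their backs; the gripper's body (75 mm by 190 mm) begins 51 mm behind the grasp point.
Start: joints at [1.164, 0.333, 0.04, 1.465, -0.013, 1.343, -0.059], TCP at [196.903, -619.429, 222.546] pointing down, gripper open.
Joint ranges: [-2.58, 2.58], [-0.38, 2.09], [-1.3, 1.39], [0.25, 2.4], [-1.5, 4.64], [0.08, 2.09], [-2.65, 2.65]. Speed limits (rad/s): [2.22, 2.22, 2.79, 2.79, 3.14, 3.14, 3.14].

INTERFACE

Orientations are given as a rotation vector (axis times angle).
In Python, from cell import get_obs, capture, camera_params, finish_job gives the robot as it stands.
- The arm moves only by the tool carry_out, never from a script. Its argument "motion" is a list of rows, each an object of numbers: "fingers": the opening, from -1 (shut) to 1 (fully open), so that 0 is half open; "x", "y", "z": the shift along the world's x, y, z in mm; "rx", "ry", "rz": the turn, a rotation vector about the world's x, y, z in degrees. In form: [{"fingers": .., "x": .., "y": .., "z": .., "rx": .., "ry": .., "rz": ..}, ...]. A call has 1 to 20 rows; each row is the pose to reach, as a shift and turn from the pose commanded when the call began; what a row does not reach only later rows make up. A row lasts 1/10 s, in which the tool goes at most 50 mm and 8.59 degrees, less where a joint would pass 70% of its speed; a pose out of reach is approached as far as the arm can. A call with a gripper value outside its range is refused whole. The fingers move at their own pace and stop on an object; "grip_force" is the grip in N (left out, the last holds). Time passes only in rows, so rows that repeat a pose let the fingers close. It gives the time, the measured TCP pose, the force, the opening and the grip force at its end, in the units of the state.
- get_obs(): the state, without advancing time (a new reading comes with each control period).
- capture(name): name is "side" or "top" or "wrist"; returns the picture (384x512x3 uint8, red, green, blue); there is no depth.
- camera_params(name): a dict with "intrinsics" (3x3 intrinsics, pixels), "distortion" ([k1, k2, p1, p2, k3] as OpenCV has them; the pictures are not rectified), "camera_from_world" (4x4, takes a point from world to camera coordinates); the wrist camera has in their place "mount" (4x4, takes a point from camera to tool coordinates, whose origin is the TCP and whose axes are the flange's). Camera axes: x right, y down, z forward; pixel columns grow to the right and rows downward; lengths in mm; the calibration is good to about 2 mm. A picture is of the moment at which its call begins: read the wrist's pose just before it. camera_params takes no time and is no camera call.
- finish_job(): hands the job in; it is judged then, once.
The state is a dict: "time": time; "q": joint angles; "qvel": joint speeds; "joint_efforts": joint torques, N m; "position": TCP position; "orientation": TCP orientation; "force": force on the tool from outside, world axes, zero at the start; "ft_torque": the same for the moment, N m; "opening": finger opening in mm; "finger_force": force on a finger pad.
Only numpy, scipy, OpenCV 4.12 (cv2) and the standard library are available. Lean on these libraries where they do the work, as an engineer would, in place of code of your own. Each camera call takes 0.05 s, during which the arm holds its last target. There are 200 camera calls.

## Working session

There is one attempt and no reset: what is moved stays moved. The work goes in short steps, Python scripts to look and compute and a tool call to move; the robot and the scene stay as the last step left them, time stands still between calls to the robot, and variables do not carry over. Pictures are saved under pics/ and viewed, at most 10 in all, crops included, and the job is handed in when it is done.

Besides the shell and the picture viewer there is one more tool, called after ">>>" as name(argument=value, ...) on one line, values as JSON. carry_out: Moves the arm, as the interface text tells. Its arguments: {"type":"object","properties":{"motion":{"type":"array"},"grip_force":{"type":"number"}},"required":["motion"]}

```bash
mkdir -p pics; ls
python3 - <<'E'
from cell import *
import cv2,json
o=get_obs();print(o)
for n in("side","top"):
    cv2.imwrite(f"pics/{n}0.png",capture(n)[:,:,::-1])
    p=camera_params(n);print(n,p)
print(camera_params("wrist"))
E
```

```text
pics
{'time': 0.0, 'q': array([ 1.16380966,  0.33388137,  0.03986207,  1.46628861, -0.01338732,
        1.34329726, -0.05852837]), 'qvel': array([ 0.0006185 , -0.00070256, -0.00012442,  0.00148086,  0.00179357,
        0.00128371, -0.00073156]), 'joint_efforts': array([-3.27017660e-04, -6.56363654e+01,  1.33496135e+00, -4.03805423e+01,
       -5.98575594e-02,  4.47959709e-02,  1.25455358e-04]), 'position': array([ 196.74677241, -619.00777597,  221.66972774]), 'orientation': array([-3.10292298e+00, -4.81274305e-01,  5.67326709e-04]), 'force': array([ 0.64634322, -0.96368884, -0.20413703]), 'ft_torque': array([ 0.02572836, -0.00216216,  0.0131109 ]), 'finger_force': 0.0, 'opening': 87.19751229750833}
side {'intrinsics': array([[420.75168664,   0.        , 255.49875567],
       [  0.        , 420.75168664, 194.25466868],
       [  0.        ,   0.        ,   1.        ]]), 'distortion': array([-0.05786656,  0.        ,  0.        ,  0.        ,  0.        ]), 'camera_from_world': array([[ 9.76189879e-01, -2.16111441e-01,  1.86859707e-02,
        -5.50001481e+02],
       [-1.53597489e-01
[... 762 characters left out ...]
03],
       [ 0.00000000e+00,  0.00000000e+00,  0.00000000e+00,
         1.00000000e+00]])}
{'intrinsics': array([[297.90021265,   0.        , 254.73812982],
       [  0.        , 297.90021265, 195.55981124],
       [  0.        ,   0.        ,   1.        ]]), 'distortion': array([-0.04531724,  0.        ,  0.        ,  0.        ,  0.        ]), 'mount': array([[ 3.61371750e-04, -9.66448231e-01, -2.56861220e-01,
         7.03864419e+01],
       [ 9.99999898e-01,  2.79989063e-04,  3.53407877e-04,
         2.63633175e-01],
       [-2.69632085e-04, -2.56861322e-01,  9.66448234e-01,
        -1.61913899e+02],
       [ 0.00000000e+00,  0.00000000e+00,  0.00000000e+00,
         1.00000000e+00]])}
```

View pics/side0.png

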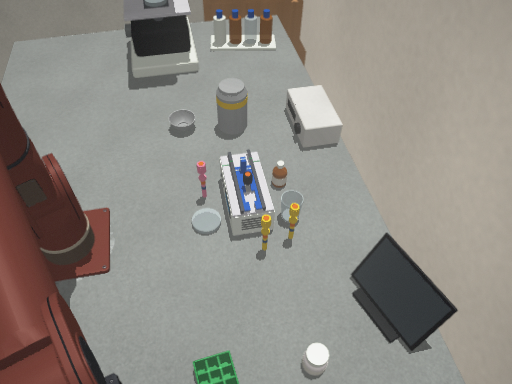

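View pics/top0.png

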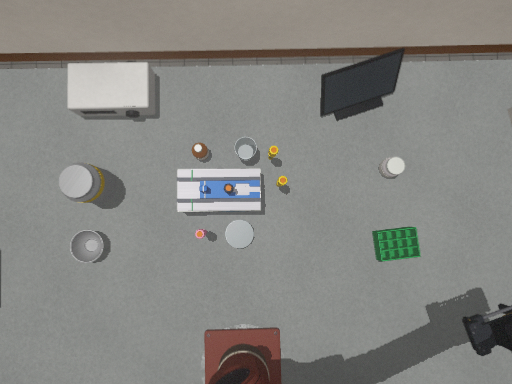

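The side view shows the calibrator near (247,190), and the top view shows it at (219,190) with its +y end to the left. There are four probe-like things in the top view:
- The one with an orange disc on a black knob at (229,188) stands in the block's bore, so it is the one meant.
- The pink one at (200,234) and the yellow ones at (274,151) and (282,181) stand on the bench, so they are look-alikes.

I'll confirm with a crop.

```bash
cat > h.py <<'E'
import cv2,numpy as np
from cell import *
from scipy.spatial.transform import Rotation as R
def ray(uv,name,pose=None):
    p=camera_params(name)
    d=cv2.undistortPoints(np.array([[uv]],float),p["intrinsics"],p["distortion"])[0,0]
    d=np.array([*d,1.])
    if name=="wrist":
        T=np.eye(4);T[:3,:3]=R.from_rotvec(pose[1]).as_matrix();T[:3,3]=pose[0]
        M=T@p["mount"]
    else: M=np.linalg.inv(p["camera_from_world"])
    return M[:3,3],M[:3,:3]@d
def onz(uv,z,name,pose=None):
    o,d=ray(uv,name,pose);return o+d*(z-o[2])/d[2]
def blobs(img,lo,hi,amin=6):
    m=cv2.inRange(cv2.cvtColor(img,cv2.COLOR_RGB2HSV),lo,hi)
    n,_,s,c=cv2.connectedComponentsWithStats(m)
    return [(c[i].round(1),s[i]) for i in range(1,n) if s[i,4]>=amin]
E
python3 - <<'E'
from h import *
t=cv2.imread("pics/top0.png");s=cv2.imread("pics/side0.png")
a=cv2.resize(t[155:225,165:275],None,fx=5,fy=5,interpolation=cv2.INTER_CUBIC)
b=cv2.resize(s[140:240,205:305],None,fx=2.4,fy=3.5,interpolation=cv2.INTER_CUBIC)
cv2.imwrite("pics/crop0.png",np.hstack([a,b]) if a.shape[0]==b.shape[0] else a)
T=t[:,:,::-1].copy()
for c,st in blobs(T[160:220,170:270],(3,140,120),(18,255,255),4):
    c=c+[170,160];print("orange",c,st[4],onz(c,164,"top"))
for c,st in blobs(T[160:220,170:270],(100,120,60),(125,255,255),4):
    c=c+[170,160];print("blue",c,st,onz(c,157,"top"))
for c,st in blobs(T[160:220,170:270],(45,80,60),(80,255,255),3):
    c=c+[170,160];print("green",c,st,onz(c,100,"top"),onz(c,115,"top"))
# block outline on top: bright mask
g=(T.min(2)>185).astype(np.uint8);g[:160]=0;g[220:]=0;g[:,:170]=0;g[:,270:]=0
pts=np.argwhere(g)[:,::-1].astype(np.float32);r=cv2.minAreaRect(pts);print(r)
for c in cv2.boxPoints(r):print(onz(c,100,"top"))
E
```

```text
orange [228.  187.6] 25 [538.43395755  26.42600646 164.        ]
blue [201.2 189.2] [30 21  4 17 53] [536.33679393 100.66737578 157.        ]
blue [227.7 189. ] [ 34  20  56  18 563] [535.07078379  27.61392408 157.        ]
green [191. 179.] [21 18  1  3  3] [570.6890039  135.87107964 100.        ] [569.26513524 133.87276971 115.        ]
green [191. 200.] [21 39  1  3  3] [509.58727992 136.8340924  100.        ] [508.96961284 134.82307607 115.        ]
((218.5, 190.0), (42.0, 83.0), 90.0)
[600.90565345 176.02854962 100.        ]
[595.12206655 -65.72188784 100.        ]
[472.57961136 -62.33499523 100.        ]
[478.81327249 177.65921369 100.        ]
```

View pics/crop0.png

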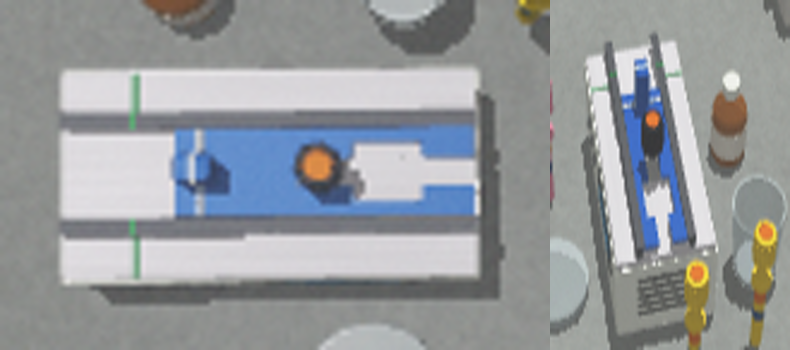

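The crop confirms it: the orange-disc black knob at about (228,188) stands in the blue lock, with the tab at about (203,188) and the green mark at about (192,189). The block's y axis is close to world y. I'll move above it now.

>>> carry_out(motion=[{"x":10,"y":20,"z":20,"rz":3},{"x":30,"y":60,"z":50,"rz":8},{"x":50,"y":100,"z":60,"rz":13},{"x":70,"y":140,"z":60,"rz":18},{"x":90,"y":180,"z":60,"rz":23},{"x":110,"y":220,"z":60,"rz":28},{"x":130,"y":260,"z":60,"rz":32},{"x":150,"y":300,"z":60,"rz":36},{"x":170,"y":340,"z":60,"rz":40},{"x":190,"y":380,"z":60,"rz":44},{"x":210,"y":420,"z":60,"rz":48},{"x":230,"y":460,"z":60,"rz":52},{"x":250,"y":500,"z":60,"rz":56},{"x":270,"y":540,"z":60,"rz":60},{"x":290,"y":580,"z":60,"rz":64},{"x":310,"y":620,"z":60,"rz":67},{"x":330,"y":655,"z":60,"rz":70},{"x":341,"y":679,"z":60,"rz":71},{"x":341,"y":679,"z":60,"rz":71},{"x":341,"y":679,"z":60,"rz":71}])

```text
schema error: expected keys fingers, x, y, z, rx, ry, rz
```

Run:
```python
from h import *
o=get_obs();P=(o["position"],o["orientation"]);print(o["time"],*P,o["q"].round(2),np.abs(o["qvel"]).max())
I=capture("wrist");cv2.imwrite("pics/w1.png",I[:,:,::-1]);np.save("w1p.npy",np.array(P))
for n,lo,hi,zs,a in[("orange",(3,140,120),(18,255,255),[164],30),("blue",(100,120,60),(125,255,255),[157,112],40),("green",(45,80,60),(80,255,255),[100,115],10),("white",(0,0,200),(180,40,255),[112],60)]:
    for c,st in blobs(I,lo,hi,a):print(n,c,st,*[onz(c,z,"wrist",P).round(1) for z in zs])
```

```text
0.1 [ 196.76811225 -619.041595    221.74408339] [-3.10302402e+00 -4.81384038e-01  5.01182118e-04] [ 1.16  0.33  0.04  1.47 -0.01  1.34 -0.06] 0.0029142618886251774
green [181.  20.] [ 112    0  127   53 4474] [ 322.6 -512.1  100. ] [ 319.5 -516.7  115. ]
```

View pics/w1.png

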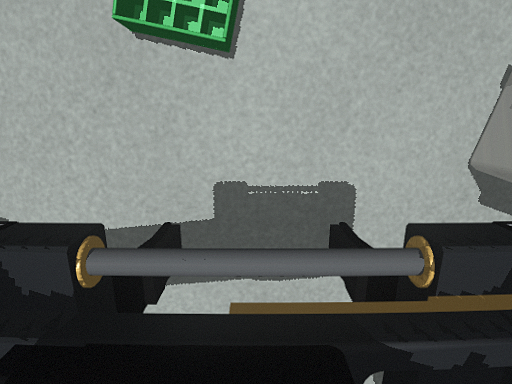

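The move was refused because every row needs all seven keys. The picture is from the start pose and shows only that the gripper hides the lower half of the wrist view, below about row 220. I'll therefore stop short, at y≈0, so the calibrator lies in the upper half.

>>> carry_out(motion=[{"fingers":1,"x":10,"y":20,"z":20,"rx":0,"ry":0,"rz":3},{"fingers":1,"x":30,"y":50,"z":40,"rx":0,"ry":0,"rz":8},{"fingers":1,"x":50,"y":90,"z":60,"rx":0,"ry":0,"rz":13},{"fingers":1,"x":70,"y":130,"z":60,"rx":0,"ry":0,"rz":18},{"fingers":1,"x":90,"y":170,"z":60,"rx":0,"ry":0,"rz":23},{"fingers":1,"x":110,"y":210,"z":60,"rx":0,"ry":0,"rz":28},{"fingers":1,"x":135,"y":250,"z":60,"rx":0,"ry":0,"rz":32},{"fingers":1,"x":160,"y":290,"z":60,"rx":0,"ry":0,"rz":36},{"fingers":1,"x":185,"y":330,"z":60,"rx":0,"ry":0,"rz":40},{"fingers":1,"x":210,"y":370,"z":60,"rx":0,"ry":0,"rz":44},{"fingers":1,"x":230,"y":410,"z":60,"rx":0,"ry":0,"rz":48},{"fingers":1,"x":250,"y":450,"z":60,"rx":0,"ry":0,"rz":52},{"fingers":1,"x":270,"y":490,"z":60,"rx":0,"ry":0,"rz":56},{"fingers":1,"x":290,"y":530,"z":60,"rx":0,"ry":0,"rz":60},{"fingers":1,"x":310,"y":565,"z":60,"rx":0,"ry":0,"rz":64},{"fingers":1,"x":325,"y":595,"z":60,"rx":0,"ry":0,"rz":67},{"fingers":1,"x":335,"y":612,"z":60,"rx":0,"ry":0,"rz":70},{"fingers":1,"x":341,"y":620,"z":60,"rx":0,"ry":0,"rz":71},{"fingers":1,"x":341,"y":620,"z":60,"rx":0,"ry":0,"rz":71},{"fingers":1,"x":341,"y":620,"z":60,"rx":0,"ry":0,"rz":71}])

```text
time: 2.15
position: [537.6, -1.2, 282.3]
orientation: [-2.251, -2.192, 0.001]
force: [-0.3, 0.2, 0.4]
opening: 86.9
finger_force: 0.0
```

```bash
cat > look.py <<'E'
from h import *
import sys
o=get_obs();P=(o["position"],o["orientation"]);print(o["time"],*P,o["q"].round(2),np.abs(o["qvel"]).max(),o["opening"],o["force"].round(1))
I=capture("wrist");cv2.imwrite(f"pics/{sys.argv[1]}.png",I[:,:,::-1])
for n,lo,hi,zs,a in[("orange",(3,140,120),(18,255,255),[164],30),("blue",(100,120,60),(125,255,255),[157,112],40),("green",(45,80,60),(80,255,255),[100,115],10),("white",(0,0,200),(180,40,255),[112],60)]:
    for c,st in blobs(I,lo,hi,a):print(n,c,st,*[onz(c,z,"wrist",P).round(1) for z in zs])
E
python3 look.py w2
```

```text
2.15 [537.62751813  -1.19847243 282.32164694] [-2.25071646e+00 -2.19169679e+00  1.49906637e-03] [ 0.49  0.12 -0.62  1.62  0.07  1.42 -0.17] 0.009611618403975493 86.92517888502681 [-0.3  0.2  0.4]
orange [353.8  61.2] [343  56  24  15 167] [628.3 114.1 164. ]
orange [122.1  77.1] [114  68  17  19 235] [422.2 106.7 164. ]
orange [256.4 162.9] [248 155  18  17 234] [540.3  26.  164. ]
orange [276.6 294.3] [270 289  14  12 140] [ 558.5 -116.2  164. ]
blue [256.1 140.7] [ 231   74   49  157 4920] [540.6  46.2 157. ] [540.6  42.7 112. ]
green [294.4  52.6] [280  49  31   7  96] [584.  134.3 100. ] [582.1 131.5 115. ]
green [215.8  53.4] [200  50  30   7  85] [499.8 135.8 100. ] [501.5 132.8 115. ]
white [253.3  42.8] [ 229   11   51   66 3019] [540.2 142.5 112. ]
white [299.9  97.8] [ 288   11   25  217 3729] [588.4  86.9 112. ]
white [211.1  98.6] [ 197   12   29  176 3660] [493.7  88.6 112. ]
white [367.1  70.4] [358  60  20  22 336] [659.1 113.3 112. ]
white [255.8  85.6] [247  84  18   4  66] [541.7 100.4 112. ]
white [143.  169.3] [135 139  30  58 176] [411.4  14.4 112. ]
white [367.4 194.2] [337 165  47  52 162] [668.1 -21.5 112. ]
white [339.1 176.8] [331 166  21  27  78] [ 6.341e+02 -1.000e-01  1.120e+02]
white [255.4 180.6] [242 172  28  17 368] [538.7  -2.2 112. ]
white [256.1 215.1] [249 204  13  24 256] [538.4 -43.5 112. ]
```

View pics/w2.png

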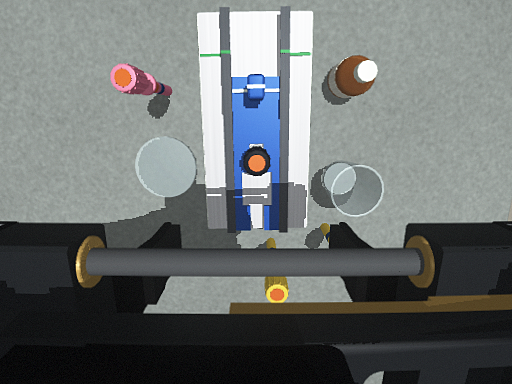

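The wrist view shows the real knob at (256,163), the tab at about (256,86) with its white line, the green marks at (216,53) and (294,53), and the look-alikes off the block. I'll enlarge the tab to find where it stands along y.

Run:
```python
from h import *
o=get_obs();P=(o["position"],o["orientation"])
I=cv2.imread("pics/w2.png")
cv2.imwrite("pics/c2.png",cv2.resize(I[40:120,195:315],None,fx=6,fy=6,interpolation=cv2.INTER_CUBIC))
for v in (72,75,77,80,85.5,90,100):print(v,[onz((256,v),z,"wrist",P).round(1)[1] for z in(112,142,157)])
```

```text
72 [np.float64(113.8), np.float64(109.7), np.float64(107.7)]
75 [np.float64(110.9), np.float64(107.0), np.float64(105.1)]
77 [np.float64(108.9), np.float64(105.2), np.float64(103.4)]
80 [np.float64(105.9), np.float64(102.5), np.float64(100.8)]
85.5 [np.float64(100.4), np.float64(97.5), np.float64(96.0)]
90 [np.float64(95.8), np.float64(93.3), np.float64(92.1)]
100 [np.float64(85.6), np.float64(84.1), np.float64(83.3)]
```

View pics/c2.png

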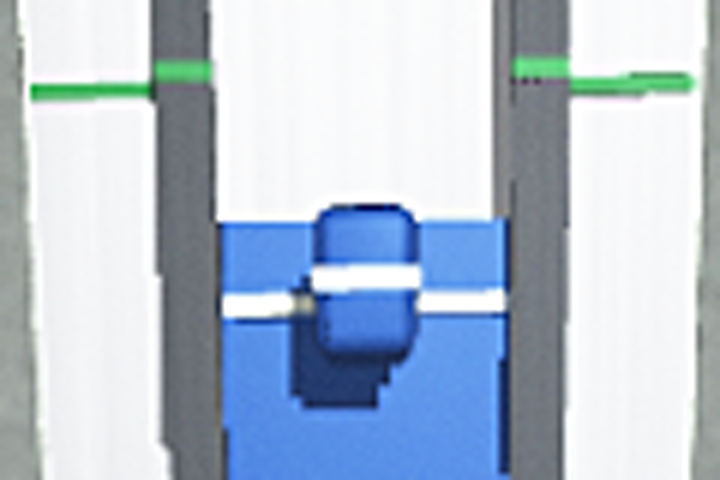

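The tab's white line is at y≈95.4, x≈541.3. The green mark is at y≈133.5 and the knob at (540.3, 26). So about 38 mm of travel is needed. I'll move over the tab, descend and close.

>>> carry_out(motion=[{"fingers":1,"x":2,"y":25,"z":0,"rx":0,"ry":0,"rz":0},{"fingers":1,"x":3,"y":60,"z":-10,"rx":0,"ry":0,"rz":0},{"fingers":1,"x":3.7,"y":90,"z":-30,"rx":0,"ry":0,"rz":0},{"fingers":1,"x":3.7,"y":96.6,"z":-55,"rx":0,"ry":0,"rz":0},{"fingers":1,"x":3.7,"y":96.6,"z":-80,"rx":0,"ry":0,"rz":0},{"fingers":1,"x":3.7,"y":96.6,"z":-105,"rx":0,"ry":0,"rz":0},{"fingers":0.5,"x":3.7,"y":96.6,"z":-125,"rx":0,"ry":0,"rz":0},{"fingers":0,"x":3.7,"y":96.6,"z":-140,"rx":0,"ry":0,"rz":0},{"fingers":0,"x":3.7,"y":96.6,"z":-150,"rx":0,"ry":0,"rz":0},{"fingers":0,"x":3.7,"y":96.6,"z":-156,"rx":0,"ry":0,"rz":0},{"fingers":0,"x":3.7,"y":96.6,"z":-156,"rx":0,"ry":0,"rz":0}])

```text
time: 3.3
position: [541.5, 96.8, 126.3]
orientation: [-2.248, -2.194, 0.001]
force: [-0.9, 0.4, 0.0]
opening: 55.1
finger_force: 0.0
```

>>> carry_out(motion=[{"fingers":-1,"x":0,"y":0,"z":0,"rx":0,"ry":0,"rz":0},{"fingers":-1,"x":0,"y":0,"z":0,"rx":0,"ry":0,"rz":0},{"fingers":-1,"x":0,"y":0,"z":0,"rx":0,"ry":0,"rz":0},{"fingers":-1,"x":0,"y":0,"z":0,"rx":0,"ry":0,"rz":0},{"fingers":-1,"x":0,"y":0,"z":0,"rx":0,"ry":0,"rz":0},{"fingers":-1,"x":0,"y":0,"z":0,"rx":0,"ry":0,"rz":0}], grip_force=15)

```text
time: 3.9
position: [541.0, 97.2, 126.7]
orientation: [-2.247, -2.195, 0.002]
force: [-3.6, -0.3, 4.5]
opening: 15.7
finger_force: 15.0
```

Gripped, with the opening at 16 mm. Sliding 38 mm along the track.

>>> carry_out(motion=[{"fingers":-1,"x":0,"y":3,"z":0,"rx":0,"ry":0,"rz":0},{"fingers":-1,"x":0.1,"y":8,"z":0,"rx":0,"ry":0,"rz":0},{"fingers":-1,"x":0.2,"y":13,"z":0,"rx":0,"ry":0,"rz":0},{"fingers":-1,"x":0.3,"y":18,"z":0,"rx":0,"ry":0,"rz":0},{"fingers":-1,"x":0.3,"y":23,"z":0,"rx":0,"ry":0,"rz":0},{"fingers":-1,"x":0.4,"y":28,"z":0,"rx":0,"ry":0,"rz":0},{"fingers":-1,"x":0.5,"y":32,"z":0,"rx":0,"ry":0,"rz":0},{"fingers":-1,"x":0.5,"y":35,"z":0,"rx":0,"ry":0,"rz":0},{"fingers":-1,"x":0.6,"y":37,"z":0,"rx":0,"ry":0,"rz":0},{"fingers":-1,"x":0.6,"y":38,"z":0,"rx":0,"ry":0,"rz":0},{"fingers":-1,"x":0.6,"y":38,"z":0,"rx":0,"ry":0,"rz":0},{"fingers":-1,"x":0.6,"y":38,"z":0,"rx":0,"ry":0,"rz":0}])

```text
time: 5.1
position: [541.5, 135.3, 126.7]
orientation: [-2.247, -2.195, 0.002]
force: [-5.4, 0.5, 5.4]
opening: 15.9
finger_force: 15.0
```

Run:
```python
from h import *
I=capture("top")[:,:,::-1];J=capture("wrist")[:,:,::-1]
a=cv2.resize(I[155:225,165:275],(550,350),interpolation=cv2.INTER_CUBIC)
b=cv2.resize(J[0:240,130:380],(250,240))
cv2.imwrite("pics/m3.png",np.hstack([a,cv2.copyMakeBorder(b,0,110,0,0,0)]))
```

```text
(no output)
```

View pics/m3.png

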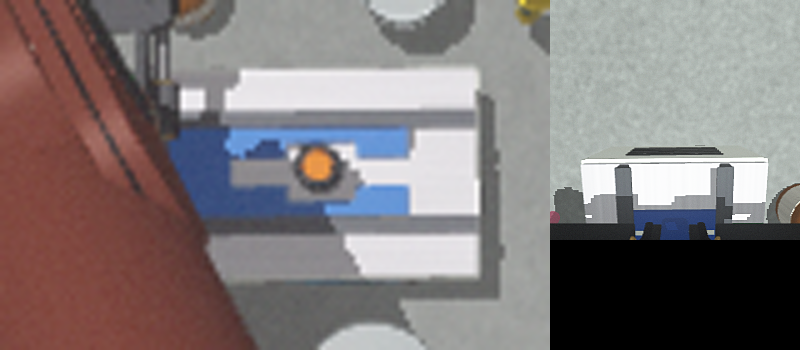

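The top view shows the arm hiding the tab, but the lock's free end has moved and the window now surrounds the knob at (317,166) in the crop. I'll let go, rise and check against the mark from the same viewpoint as before.

>>> carry_out(motion=[{"fingers":-0.4,"x":0,"y":0,"z":0,"rx":0,"ry":0,"rz":0},{"fingers":0,"x":0,"y":0,"z":0,"rx":0,"ry":0,"rz":0},{"fingers":0,"x":0,"y":0,"z":0,"rx":0,"ry":0,"rz":0},{"fingers":0,"x":0,"y":0,"z":10,"rx":0,"ry":0,"rz":0},{"fingers":0,"x":0,"y":0,"z":30,"rx":0,"ry":0,"rz":0},{"fingers":0,"x":0,"y":0,"z":60,"rx":0,"ry":0,"rz":0},{"fingers":0,"x":0,"y":-10,"z":90,"rx":0,"ry":0,"rz":0},{"fingers":0,"x":-1,"y":-35,"z":120,"rx":0,"ry":0,"rz":0},{"fingers":0,"x":-1,"y":-65,"z":145,"rx":0,"ry":0,"rz":0},{"fingers":0,"x":-1,"y":-95,"z":155,"rx":0,"ry":0,"rz":0},{"fingers":0,"x":-1,"y":-120,"z":155,"rx":0,"ry":0,"rz":0},{"fingers":0,"x":-1,"y":-133,"z":155,"rx":0,"ry":0,"rz":0},{"fingers":0,"x":-1,"y":-135,"z":155,"rx":0,"ry":0,"rz":0},{"fingers":0,"x":-1,"y":-135,"z":155,"rx":0,"ry":0,"rz":0}])

```text
time: 6.6
position: [541.1, 1.1, 281.4]
orientation: [-2.247, -2.195, -0.0]
force: [-1.3, -0.3, -0.2]
opening: 43.3
finger_force: 0.0
```

```bash
python3 look.py w4 | grep -v white
python3 - <<'E'
from h import *
I=cv2.imread("pics/w4.png")
cv2.imwrite("pics/c4.png",cv2.resize(I[20:200,195:315],None,fx=3.3,fy=3.3,interpolation=cv2.INTER_CUBIC))
E
```

```text
6.6 [541.06334754   1.08844396 281.44555215] [-2.24662734e+00 -2.19494117e+00 -1.89343067e-04] [ 0.49  0.13 -0.63  1.61  0.08  1.42 -0.17] 0.015391364347392055 43.29884404706763 [-1.3 -0.3 -0.2]
orange [350.1  65.6] [339  58  28  20 234] [628.  113.1 164. ]
orange [118.8  79.4] [111  71  17  18 237] [422.4 106.8 164. ]
orange [365.5  87.7] [361  84  10  10  30] [642.8  94.3 164. ]
orange [252.9 165.5] [245 157  17  17 230] [540.3  26.2 164. ]
orange [273.5 296.7] [267 291  14  12 142] [ 558.9 -115.9  164. ]
blue [252.6 107.7] [ 227   32   50  170 5606] [541.3  79.1 157. ] [540.9  80.4 112. ]
green [212.1  55.8] [197  52  31   7  89] [498.8 135.7 100. ] [500.7 132.9 115. ]
green [291.5  55. ] [277  52  31   6  95] [583.8 134.5 100. ] [582.1 131.7 115. ]
```

View pics/c4.png

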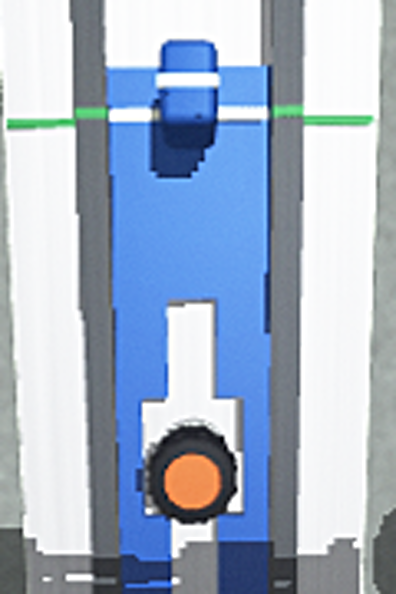

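The lock's white line at crop row 114 lines up with the green mark (about 113 at that height), an error under 0.5 mm, and the window is centred on the probe. Next is the knob at (540.3, 26.2).

>>> carry_out(motion=[{"fingers":0.1,"x":-0.5,"y":12,"z":0,"rx":0,"ry":0,"rz":0},{"fingers":0.1,"x":-0.8,"y":25,"z":-15,"rx":0,"ry":0,"rz":0},{"fingers":0.1,"x":-0.8,"y":25,"z":-40,"rx":0,"ry":0,"rz":0},{"fingers":0.1,"x":-0.8,"y":25,"z":-65,"rx":0,"ry":0,"rz":0},{"fingers":0.1,"x":-0.8,"y":25,"z":-90,"rx":0,"ry":0,"rz":0},{"fingers":0.1,"x":-0.8,"y":25,"z":-110,"rx":0,"ry":0,"rz":0},{"fingers":0.1,"x":-0.8,"y":25,"z":-130,"rx":0,"ry":0,"rz":0},{"fingers":0.1,"x":-0.8,"y":25,"z":-145,"rx":0,"ry":0,"rz":0},{"fingers":0.1,"x":-0.8,"y":25,"z":-152,"rx":0,"ry":0,"rz":0},{"fingers":0.1,"x":-0.8,"y":25,"z":-153,"rx":0,"ry":0,"rz":0},{"fingers":0.1,"x":-0.8,"y":25,"z":-153,"rx":0,"ry":0,"rz":0}])

```text
time: 7.75
position: [540.7, 25.6, 128.9]
orientation: [2.247, 2.195, 0.001]
force: [-0.1, -0.1, -0.4]
opening: 48.2
finger_force: 0.0
```

>>> carry_out(motion=[{"fingers":-1,"x":0,"y":0,"z":0,"rx":0,"ry":0,"rz":0},{"fingers":-1,"x":0,"y":0,"z":0,"rx":0,"ry":0,"rz":0},{"fingers":-1,"x":0,"y":0,"z":0,"rx":0,"ry":0,"rz":0},{"fingers":-1,"x":0,"y":0,"z":0,"rx":0,"ry":0,"rz":0},{"fingers":-1,"x":0,"y":0,"z":0,"rx":0,"ry":0,"rz":0}], grip_force=20)

```text
time: 8.25
position: [540.5, 25.2, 128.9]
orientation: [2.248, 2.194, 0.0]
force: [-0.6, 0.9, 2.6]
opening: 25.3
finger_force: 20.0
```

Gripped, with the opening near 26 mm and low side forces. I'll draw 10 mm first and check the force.

>>> carry_out(motion=[{"fingers":-1,"x":0,"y":0,"z":1,"rx":0,"ry":0,"rz":0},{"fingers":-1,"x":0,"y":0,"z":3,"rx":0,"ry":0,"rz":0},{"fingers":-1,"x":0,"y":0,"z":5,"rx":0,"ry":0,"rz":0},{"fingers":-1,"x":0,"y":0,"z":7,"rx":0,"ry":0,"rz":0},{"fingers":-1,"x":0,"y":0,"z":9,"rx":0,"ry":0,"rz":0},{"fingers":-1,"x":0,"y":0,"z":10,"rx":0,"ry":0,"rz":0},{"fingers":-1,"x":0,"y":0,"z":10,"rx":0,"ry":0,"rz":0}])

```text
time: 8.95
position: [540.5, 25.2, 138.7]
orientation: [2.248, 2.195, 0.0]
force: [0.1, -0.8, -2.8]
opening: 25.6
finger_force: 20.0
```

The force is only the probe's weight, so the collar is free. Drawing the rest, to 40 mm in all.

>>> carry_out(motion=[{"fingers":-1,"x":0,"y":0,"z":2,"rx":0,"ry":0,"rz":0},{"fingers":-1,"x":0,"y":0,"z":4,"rx":0,"ry":0,"rz":0},{"fingers":-1,"x":0,"y":0,"z":7,"rx":0,"ry":0,"rz":0},{"fingers":-1,"x":0,"y":0,"z":10,"rx":0,"ry":0,"rz":0},{"fingers":-1,"x":0,"y":0,"z":13,"rx":0,"ry":0,"rz":0},{"fingers":-1,"x":0,"y":0,"z":16,"rx":0,"ry":0,"rz":0},{"fingers":-1,"x":0,"y":0,"z":19,"rx":0,"ry":0,"rz":0},{"fingers":-1,"x":0,"y":0,"z":22,"rx":0,"ry":0,"rz":0},{"fingers":-1,"x":0,"y":0,"z":25,"rx":0,"ry":0,"rz":0},{"fingers":-1,"x":0,"y":0,"z":28,"rx":0,"ry":0,"rz":0},{"fingers":-1,"x":0,"y":0,"z":29.5,"rx":0,"ry":0,"rz":0},{"fingers":-1,"x":0,"y":0,"z":30,"rx":0,"ry":0,"rz":0},{"fingers":-1,"x":0,"y":0,"z":30,"rx":0,"ry":0,"rz":0},{"fingers":-1,"x":0,"y":0,"z":30,"rx":0,"ry":0,"rz":0}])

```text
time: 10.35
position: [540.3, 25.2, 168.4]
orientation: [-2.248, -2.195, 0.0]
force: [0.5, -0.4, -1.5]
opening: 25.7
finger_force: 20.0
```

Run:
```python
from h import *
I=capture("side")[:,:,::-1];J=capture("wrist")[:,:,::-1]
a=cv2.resize(I[140:240,205:305],(500,500),interpolation=cv2.INTER_CUBIC)
b=cv2.resize(J[0:240,130:380],(280,269))
cv2.imwrite("pics/m5.png",np.hstack([a,cv2.copyMakeBorder(b,0,231,0,0,0)]))
o=get_obs();print(o["time"],o["position"],o["force"],o["opening"])
```

```text
10.45 [540.32501799  25.15797845 168.40867574] [-0.3217818  -0.61240937 -1.10738795] 25.40158652287023
```

View pics/m5.png

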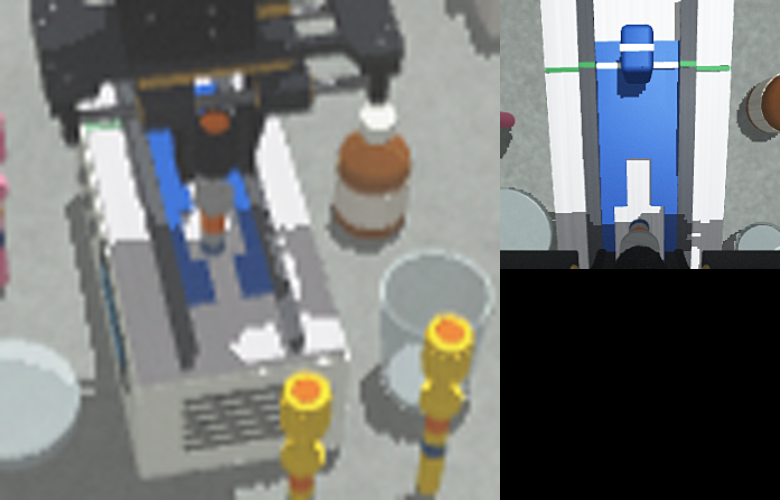

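The side view shows the whole orange band clear at about (213,222), with only the start of the blue down in the window, below the plate's top. The wrist view shows the lock's line still on the green mark. The lift measured 39.5 mm, so I'm handing in.

```bash
python3 -c "
from cell import *
print(finish_job())"
```

```text
the job is handed in; nothing more can be done
None
```

The job is handed in: the lock is at its green mark (within about 0.5 mm) and the tab is released; the probe is held steady 39.5 mm up, with the orange band clear of the plate and the blue band below its top.

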